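# Chock the roller before dropping the stop

## Task

The steel conveyor roller on the sloping chute is held only by the two stop pegs of the side lever. Slide the rubber chock, thin end first, up the chute under the roller's downhill side until the chock alone carries the roller and it just comes clear of the pegs, without shoving it more than 4 mm up the slope; let go of the chock, then swing the stop lever fully down so that the pegs sink out of the way. The roller must stay put on its chock throughout, and the other things on the bench are to be left where they are.

Things in the scene. Friction and masses are not known exactly. Their poses are not given: they have to be found in the camera images.
- chute: Fixed sloping chute. Plywood board 360 x 212 mm; rails 10 mm thick stand 15 mm above it, inner faces 97 mm either side of the centreline. Origin on the bench under the centreline; level frame: x horizontally uphill, y across to the lever side, z up. Board surface is 75 mm above the bench at x = 0, rising to +x at 0.15 rad, from x = -188 mm (low open end) to +168 mm.
- roller: Steel conveyor roller, smooth cylinder 56 mm in diameter, 180 mm long, black end caps, about 1.6 kg, free to roll down the chute. Origin: middle of its axis; y along the axis (across the chute), x and z turn as it rolls. At the start it rests on the board against the pegs, axis at chute x = 50, z = 111 mm; it must stay within 4 mm of there.
- chock: Rubber wheel chock, loose, 0.35 kg, 100 long (x), 50 wide (y), 45 mm high. Origin: centre of underside. Toe (thin end, 4 mm high) at x = +50 mm; from it a smooth steel-plated 45 degree face rises to the flat top at x = +9 mm; from there to the heel (x = -50) it is a block with parallel sides to grip. Rubber grips the board: it stays where left, holding the roller.
- chock_toe (a point): Middle of the chock's toe edge, on its underside. With the chock flat on the board, square to the chute, toe uphill, its face just touches the resting roller when this point is 16 mm downhill of the roller's axis, measured along the slope. From there on the push needs 2 to 6 N more, and the roller moves up off the pegs with the chock and stays there when it is let go.
- stop_axis (a point): Two steel stop pegs on the lever's shaft, turning with the lever: 6 mm thick, 12 mm wide, 75 mm either side of the centreline, at the start square to the board, 34 mm above it, touching the roller's downhill side. Lever down: they lie in slots below the board. Origin on the shaft axis at the centreline, 24 mm under the board (chute x = 27, z = 55 mm); z along the pegs, y as chute y.
- stop_bar (a point): Point on the stop lever's grip, a black round bar 90 mm long and 16 mm in diameter, parallel to chute y, beside the chute on its +y side. The point is on the bar's axis, 172 mm from the centreline, in the middle of its free length. The lever's 10 mm rod joins the bar at its inner end, 130 mm from the centreline, and runs 130 mm to the shaft axis.
- stop (a joint): Angle of the stop lever, rad: 0 at the start (lever and pegs square to the board), 1.3 fully down at its end stop. The bar swings downhill (to chute -x, then down) on a radius of 130 mm about the shaft axis. Stiff by friction: 2 to 3 N at the bar moves it; no latch, no spring; it stays where left.
- tape: Bystander: a roll of tan packing tape, 100 mm outside diameter, 48 mm high, lying flat. Origin at the centre of its underside. Leave alone.
- carton: Bystander: a small white carton, 90 x 70 x 70 mm. Origin at the centre of its underside. Leave alone.
- bracket: Bystander: a steel angle bracket, base 90 x 60 x 4 mm with a 42 mm high upright at its +x end. Origin at the centre of its underside. Leave alone.
Things that resemble listed ones, but are neither listed nor needed, are in the scene too. Of the things shaped like the chock, the rubber one is meant.

How it is judged:
By the outcome, as a careful person would: the job done as asked, in the order asked, and still so for the second after the job is handed in, with the robot touching nothing.
It also fails if it takes over 72 s, if anything falls off the work surface, if the arm or the gripper's body presses on something with over 40 N, if the wrist force passes 120 N, or if a joint passes its speed limit or range.

## Robot

A 6-joint arm with a two-finger parallel gripper is mounted at the origin on the work surface. World frame = base frame: x ahead of the robot, y to its left, z up, the work surface at z = 0. Lengths are in m, angles in rad, forces in N, time in s.
With the tool pointing down it reaches from about 0.35 to 0.85 m from the base axis. Payload 8.1 kg.
Tool frame: the origin (TCP) lies at the very end of the fingers, on their centre line; the grasp point (between the pads) lies 19 mm behind it (env.pinch_z is the distance from the TCP to the grasp point, in m); z points along the fingers, y is the line along which they close (so a half turn about z gives the same grasp; the last joint's range is limited). The gripper opens to 93 mm and grips with 3 to 60 N. Pads are 15 mm wide; open, the fingers measure 128 mm over their backs; the gripper's body (75 mm by 188 mm) begins 65 mm behind the grasp point.
Start: joints at [-1.426, 0.13, 1.488, -0, 1.523, -0.085], TCP at [0.137, -0.584, 0.219] pointing down, gripper open.
Joint ranges: [-2.96, 2.96], [-0.89, 2.26], [0.02, 2.5], [-1.34, 4.48], [0, 2.73], [-2.66, 2.66]. Speed limits (rad/s): [2.39, 2.39, 2.79, 3.14, 3.14, 3.14].

## Interface

Orientations are given as a unit quaternion [w, x, y, z].
In Python, from cell import env gives the robot as it stands. The module is installed in compiled form; this text tells all that it offers.
- The arm moves only by the tool jog_arm, never from a script. Its argument "increments" is a list of rows, each an object of numbers: "x", "y", "z": the shift along the world's x, y, z in cm; "ax", "ay", "az": the turn, a rotation vector about the world's x, y, z in rad. A call has 1 to 8 rows; each row is the pose to reach, as a shift and turn from the pose commanded when the call began; what a row does not reach only later rows make up. A row lasts 1/8 s, in which the tool goes at most 62.5 mm and 10.7 degrees, less where a joint would pass 70% of its speed; a pose out of reach is approached as far as the arm can. A call with a gripper value outside its range is refused whole. "hand" is the finger opening in cm, from 0 to 9.3, set as the call begins (left out, the last holds). The fingers move at their own pace and stop on an object; "grip_force" is the grip in N (left out, the last holds). Time passes only in rows, so rows that repeat a pose let the fingers close. It gives the time, the measured TCP pose, the force, the opening and the grip force at its end, in the units of the state.
- env.observe(): the state, without advancing time (a new reading comes with each control period).
- env.snapshot(name): name is "scene" or "top" or "wrist"; returns the picture (400x640x3 uint8, red, green, blue); there is no depth.
- env.get_calibration(name): a dict with "K" (3x3 intrinsics, pixels), "camera_from_world" (4x4, takes a point from world to camera coordinates); the wrist camera has in their place "hand_eye" (4x4, takes a point from camera to tool coordinates, whose origin is the TCP and whose axes are the flange's). Camera axes: x right, y down, z forward; pixel columns grow to the right and rows downward; lengths in m; the calibration is good to about 2 mm. A picture is of the moment at which its call begins: read the wrist's pose just before it. get_calibration takes no time and is no camera call.
- env.finish_job(): hands the job in; it is judged then, once.
The state is a dict: "time_s": time; "qpos": joint angles; "qd": joint speeds; "effort": joint torques, N m; "tool_pos": TCP position; "tcp_rot": TCP orientation; "force": force on the tool from outside, world axes, zero at the start; "torque": the same for the moment, N m; "opening": opening from 0.0 (shut) to 1.0 (fully open); "grasp_force": force on a finger pad.
Only numpy, scipy, OpenCV 4.12 (cv2) and the standard library are available. Lean on these libraries where they do the work, as an engineer would, in place of code of your own. Each camera call takes 0.05 s, during which the arm holds its last target. There are 200 camera calls.

## Working session

There is one attempt and no reset: what is moved stays moved. The work goes in short steps, Python scripts to look and compute and a tool call to move; the robot and the scene stay as the last step left them, time stands still between calls to the robot, and variables do not carry over. Pictures are saved under pics/ and viewed, at most 10 in all, crops included, and the job is handed in when it is done.

Besides the shell and the picture viewer there is one more tool, called after "Call:" in YAML: its name, and indented under it one key for each argument. jog_arm: Moves the arm, as the interface text tells. Its arguments: {"type":"object","properties":{"increments":{"type":"array","items":{"type":"object","properties":{"x":{"type":"number"},"y":{"type":"number"},"z":{"type":"number"},"ax":{"type":"number"},"ay":{"type":"number"},"az":{"type":"number"}}}},"hand":{"type":"number"},"grip_force":{"type":"number"}},"required":["increments"]}

```bash
mkdir -p pics; python3 - <<'E'
from cell import env
import cv2
for n in("scene","top"):
    im=env.snapshot(n); cv2.imwrite(f"pics/{n}0.png",im[:,:,::-1])
    c=env.get_calibration(n); print(n,c["K"].round(1).tolist(),c["camera_from_world"].round(3).tolist())
s=env.observe(); print(s["time_s"],s["tool_pos"],s["tcp_rot"],s["force"],env.pinch_z)
print(env.get_calibration("wrist"))
E
```

```text
scene [[380.8, 0.0, 311.5], [0.0, 380.8, 194.4], [0.0, 0.0, 1.0]] [[0.454, 0.891, -0.021, -0.163], [0.516, -0.282, -0.809, -0.169], [-0.726, 0.357, -0.588, 1.561], [0.0, 0.0, 0.0, 1.0]]
top [[502.1, 0.0, 322.5], [0.0, 502.1, 206.1], [0.0, 0.0, 1.0]] [[-0.0, -1.0, -0.027, -0.028], [-0.984, 0.005, -0.176, 0.532], [0.176, 0.027, -0.984, 1.408], [0.0, 0.0, 0.0, 1.0]]
0.1 [ 0.13660121 -0.58372485  0.21772241] [-8.20947143e-04  9.93407048e-01  1.14637528e-01 -2.27796667e-05] [ 0.87118619  0.27360639 -0.53520224] 0.0188
{'K': array([[306.75402412,   0.        , 318.25779846],
       [  0.        , 306.75402412, 204.51075846],
       [  0.        ,   0.        ,   1.        ]]), 'hand_eye': array([[ 5.04253627e-04, -9.56144592e-01, -2.92894632e-01,
         7.99641357e-02],
       [ 9.99999440e-01,  2.09763409e-04,  1.03685477e-03,
         3.03491791e-04],
       [-9.29944501e-04, -2.92894991e-01,  9.56144162e-01,
        -1.65589862e-01],
       [ 0.00000000e+00,  0.00000000e+00,  0.00000000e+00,
         1.00000000e+00]])}
```

View pics/scene0.png

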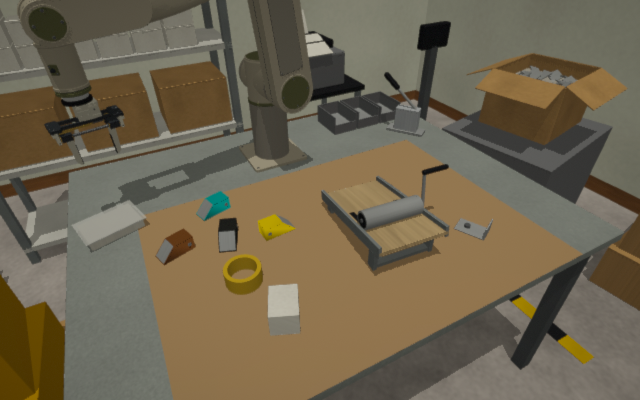

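View pics/top0.png

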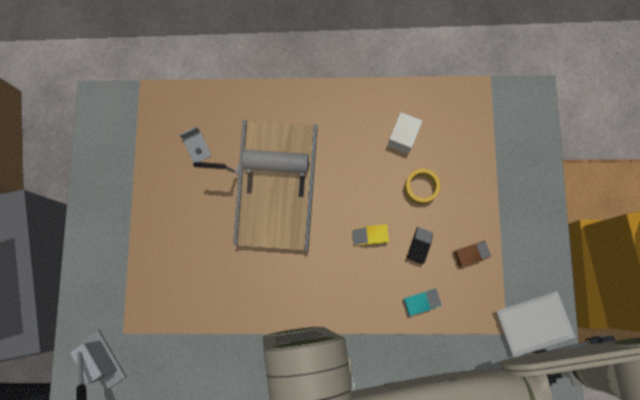

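Scene: the chute, with the roller at top px (275,161) and the lever bar at (210,165). Chock-like things in the top view: yellow (371,235), black (420,246), brown (471,253), teal (421,302). Black looks like the rubber one, so I'll check it in a close crop.

```bash
cat > h.py <<'E'
import numpy as np, cv2
from scipy.spatial.transform import Rotation as R
from cell import env
def ray(n,uv,st=None):
    c=env.get_calibration(n); d=np.linalg.inv(c["K"])@[uv[0],uv[1],1]
    if n=="wrist":
        q=st["tcp_rot"]; Rt=R.from_quat([q[1],q[2],q[3],q[0]]).as_matrix(); H=c["hand_eye"]
        return Rt@H[:3,3]+st["tool_pos"], Rt@H[:3,:3]@d
    T=np.linalg.inv(c["camera_from_world"]); return T[:3,3],T[:3,:3]@d
def onz(n,uv,z,st=None):
    o,d=ray(n,uv,st); return o+d*(z-o[2])/d[2]
def onplane(n,uv,p,nrm,st=None):
    o,d=ray(n,uv,st); return o+d*(np.dot(p-o,nrm)/np.dot(d,nrm))
def proj(n,p,st=None):
    c=env.get_calibration(n)
    if n=="wrist":
        q=st["tcp_rot"]; Rt=R.from_quat([q[1],q[2],q[3],q[0]]).as_matrix(); H=c["hand_eye"]
        x=H[:3,:3].T@(Rt.T@(np.array(p)-st["tool_pos"])-H[:3,3])
    else: x=(c["camera_from_world"]@np.append(p,1))[:3]
    u=c["K"]@x; return u[:2]/u[2]
E
python3 - <<'E'
from h import *
t=cv2.imread("pics/top0.png"); s=cv2.imread("pics/scene0.png")
a=cv2.resize(t[110:260,170:330],None,fx=2.5,fy=2.5,interpolation=3)  # 400x375
b=cv2.resize(t[215:325,340:500],None,fx=2.5,fy=2.5,interpolation=3) #400x275
c=cv2.resize(s[150:270,320:480],None,fx=2.5,fy=2.5,interpolation=3)
d=cv2.resize(s[180:270,140:300],None,fx=2.5,fy=2.5,interpolation=3)
L=np.vstack([a,b])[:600]; Rr=np.vstack([c,d]); o=np.zeros((600,800,3),np.uint8)
o[:min(600,len(L)),:400]=L[:600]; o[:len(Rr),400:]=Rr[:600]; cv2.imwrite("pics/crop1.png",o)
# coarse measures
m=cv2.inRange(t[215:275,395:445],(0,0,0),(55,55,55))
cs=max(cv2.findContours(m,0,2)[0],key=cv2.contourArea); print("black",cv2.minAreaRect(cs),cv2.boxPoints(cv2.minAreaRect(cs))+[395,215])
for uv in [(420,246),(422,230),(418,263)]: print(uv,onz("top",uv,0.03).round(3))
for uv,z in [((245,122),.11),((316,125),.11),((236,247),.06),((308,250),.06),((242,161),.111),((308,162),.111),((195,165),.16),((225,165),.16)]: print(uv,onz("top",uv,z).round(3))
E
```

```text
black ((23.249998092651367, 35.25), (17.076295852661133, 22.45216941833496), 18.43494987487793) [[406.60000038 258.20000076]
 [413.69999886 236.90000153]
 [429.8999939  242.29999924]
 [422.79999733 263.59999847]]
(420, 246) [ 0.417 -0.31   0.03 ]
(422, 230) [ 0.464 -0.317  0.03 ]
(418, 263) [ 0.369 -0.302  0.03 ]
(245, 122) [0.767 0.191 0.11 ]
(316, 125) [ 0.756 -0.013  0.11 ]
(236, 247) [0.413 0.216 0.06 ]
(308, 250) [0.404 0.011 0.06 ]
(242, 161) [0.651 0.196 0.111]
(308, 162) [0.647 0.009 0.111]
(195, 165) [0.628 0.315 0.16 ]
(225, 165) [0.627 0.233 0.16 ]
```

View pics/crop1.png

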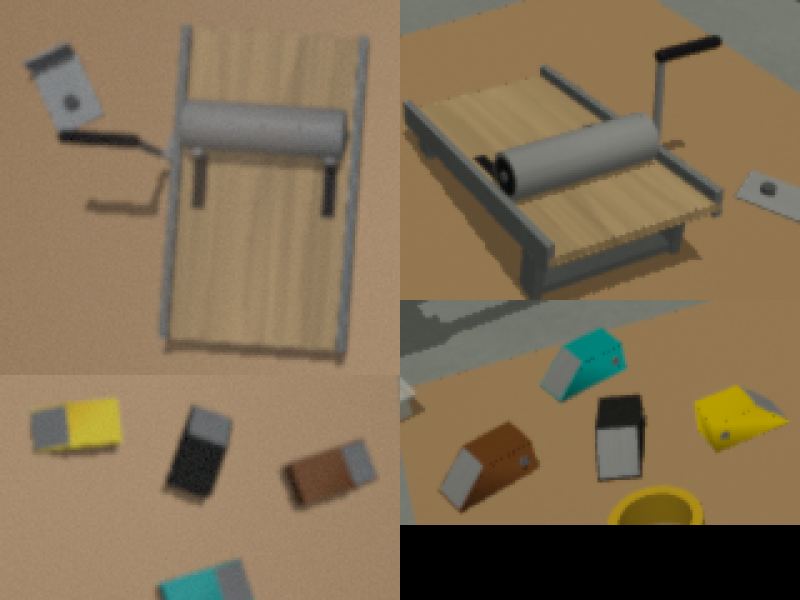

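The crop confirms the black one, top px (420,246), as the rubber chock. The yellow, brown and teal ones are plastic or wood. The chute climbs towards +x at a yaw of about -0.07. Next I move above the chock.

Call:
jog_arm:
  increments:
    - {"x": 4, "y": 4, "z": -1, "az": -0.08}
    - {"x": 8, "y": 8, "z": -2, "az": -0.2}
    - {"x": 12.5, "y": 12, "z": -3, "az": -0.3}
    - {"x": 17, "y": 16, "z": -4, "az": -0.4}
    - {"x": 21, "y": 20, "z": -5, "az": -0.5}
    - {"x": 25, "y": 24.5, "z": -6, "az": -0.55}
    - {"x": 26.5, "y": 27.5, "z": -6, "az": -0.55}
    - {"x": 26.5, "y": 27.5, "z": -6, "az": -0.55}
  hand: 9.0

```text
invalid input at $.increments[0]: expected keys x, y, z, ax, ay, az
```

```bash
python3 - <<'E'
from h import *
import pickle
st=env.observe(); im=env.snapshot("wrist")[:,:,::-1].copy(); cv2.imwrite("pics/w1.png",im); pickle.dump(st,open("w1.pkl","wb"))
print(st["time_s"],st["tool_pos"].round(4),st["tcp_rot"].round(4),st["force"].round(2),st["opening"])
E
```

```text
0.1 [ 0.1366 -0.5837  0.2177] [-8.000e-04  9.934e-01  1.146e-01 -0.000e+00] [ 0.87  0.27 -0.54] 1.0028663349798999
```

View pics/w1.png

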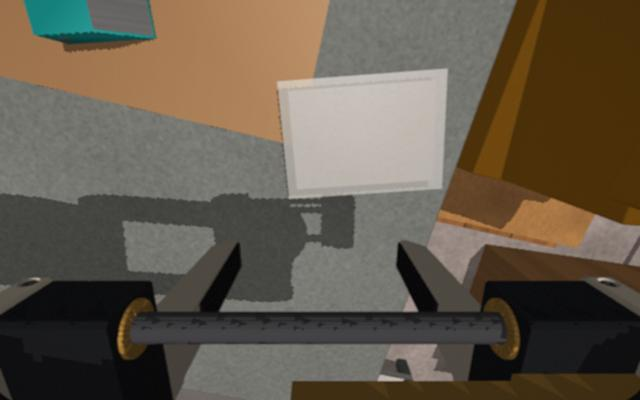

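The move was refused because every row needs all six keys. The wrist picture therefore shows only the tray at (365,130), from the start pose. I'll resend it.

Call:
jog_arm:
  increments:
    - {"x": 4, "y": 4, "z": -1, "ax": 0, "ay": 0, "az": -0.08}
    - {"x": 8, "y": 8, "z": -2, "ax": 0, "ay": 0, "az": -0.2}
    - {"x": 12.5, "y": 12, "z": -3, "ax": 0, "ay": 0, "az": -0.3}
    - {"x": 17, "y": 16, "z": -4, "ax": 0, "ay": 0, "az": -0.4}
    - {"x": 21, "y": 20, "z": -5, "ax": 0, "ay": 0, "az": -0.5}
    - {"x": 25, "y": 24.5, "z": -6, "ax": 0, "ay": 0, "az": -0.55}
    - {"x": 26.5, "y": 27.5, "z": -6, "ax": 0, "ay": 0, "az": -0.55}
    - {"x": 26.5, "y": 27.5, "z": -6, "ax": 0, "ay": 0, "az": -0.55}
  hand: 9.0

```text
time_s: 1.15
tool_pos: [0.4025, -0.3071, 0.1582]
tcp_rot: [-0.0, 0.987, -0.158, -0.0]
force: [-0.0, -0.5, -0.6]
opening: 0.965
grasp_force: 0.0
```

```bash
python3 - <<'E'
from h import *
import pickle
st=env.observe(); im=env.snapshot("wrist")[:,:,::-1].copy(); cv2.imwrite("pics/w1.png",im); pickle.dump(st,open("w1.pkl","wb"))
print(st["time_s"],st["tool_pos"].round(4),st["tcp_rot"].round(4),st["force"].round(2),st["opening"])
E
```

```text
1.15 [ 0.4025 -0.3071  0.1582] [-4.000e-04  9.875e-01 -1.576e-01 -3.000e-04] [-0.03 -0.51 -0.58] 0.9650039146402748
```

View pics/w1.png

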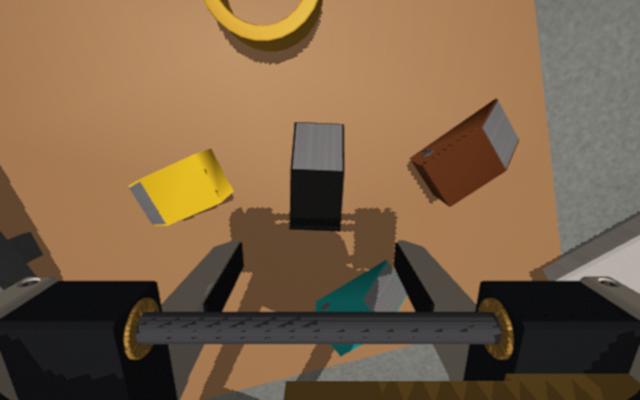

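The wrist view has the black chock centred: toe edge (294,122)–(344,125), crease (292,169)–(343,172), and heel top edge around row 219. Now I measure it, and refine the chute from the top view.

```bash
python3 - <<'E'
from h import *
import pickle
st=pickle.load(open("w1.pkl","rb")); im=cv2.imread("pics/w1.png")
g=im.astype(int); sat=g.max(2)-g.min(2)
m=((sat<25)).astype(np.uint8); m[:, :270]=0; m[:,370:]=0; m[245:]=0; m[:100]=0
m=cv2.morphologyEx(m,cv2.MORPH_OPEN,np.ones((3,3)))
c=max(cv2.findContours(m,0,1)[0],key=cv2.contourArea); hull=cv2.approxPolyDP(c,3,True)[:,0]; print("outline",hull.tolist())
for v in (135,150,180,195,205): 
    r=np.flatnonzero(m[v]); print(v,r.min(),r.max(), g[v,318].tolist())
for uv,z in [((294,122),.004),((344,125),.004),((292,169),.045),((343,172),.045)]: print(uv,z,onz("wrist",uv,z,st).round(4))
# chute rails from top view
t=cv2.imread("pics/top0.png").astype(int); s=t.max(2)-t.min(2)
m=((s<28)&(t.max(2)>60)).astype(np.uint8)
for name,us in (("L",(228,252)),("R",(300,322))):
    P=[]
    for v in list(range(125,148,3))+list(range(195,245,3)):
        r=np.flatnonzero(m[v,us[0]:us[1]])
        if len(r)>2: P.append((us[0]+np.median(r),v,len(r)))
    print(name,P[::4])
    # rail top plane: slope .15; iterate height from chute frame guess
    W=[]
    for u,v,_ in P:
        z=.09
        for _ in range(15):
            p=onz("top",(u,v),z); x=p[0]-0.595; z=.075+np.tan(.15)*x+.015
        W.append(p)
    W=np.array(W); f=np.polyfit(W[:,0],W[:,1],1); print(name,"slope",f[0],"y@.6",np.polyval(f,.6),"res",np.std(W[:,1]-np.polyval(f,W[:,0])))
E
```

```text
outline [[295, 123], [290, 228], [339, 230], [342, 125]]
135 294 342 [114, 113, 116]
150 293 342 [114, 114, 117]
180 291 342 [20, 21, 22]
195 291 341 [18, 19, 19]
205 291 340 [21, 22, 23]
(294, 122) 0.004 [ 0.4756 -0.3068  0.004 ]
(344, 125) 0.004 [ 0.4572 -0.3539  0.004 ]
(292, 169) 0.045 [ 0.4373 -0.2946  0.045 ]
(343, 172) 0.045 [ 0.4201 -0.3383  0.045 ]
L [(np.float64(243.5), 125, 4), (np.float64(243.0), 137, 5), (np.float64(238.5), 195, 4), (np.float64(237.5), 207, 4), (np.float64(236.5), 219, 4), (np.float64(235.5), 231, 4), (np.float64(235.0), 243, 5)]
L slope -0.076581214914149 y@.6 0.20506351796067723 res 0.0006387294457195166
R [(np.float64(315.0), 125, 3), (np.float64(314.5), 137, 4), (np.float64(309.5), 195, 6), (np.float64(309.5), 207, 4), (np.float64(308.5), 219, 4), (np.float64(307.5), 231, 4), (np.float64(306.5), 243, 4)]
R slope -0.0769781692764632 y@.6 0.001475976117163949 res 0.0005958701418931424
```

Call:
jog_arm:
  increments:
    - {"x": -0.15, "y": 0.15, "z": -5, "ax": 0, "ay": 0, "az": -0.05}
    - {"x": -0.15, "y": 0.15, "z": -10, "ax": 0, "ay": 0, "az": -0.05}
    - {"x": -0.15, "y": 0.15, "z": -13.5, "ax": 0, "ay": 0, "az": -0.05}
    - {"x": -0.15, "y": 0.15, "z": -15, "ax": 0, "ay": 0, "az": -0.05}
    - {"x": -0.15, "y": 0.15, "z": -15, "ax": 0, "ay": 0, "az": -0.05}

```text
time_s: 1.82
tool_pos: [0.3994, -0.3081, 0.0082]
tcp_rot: [-0.0, 0.983, -0.185, -0.001]
force: [0.6, -0.6, -0.0]
opening: 0.966
grasp_force: 0.0
```

Call:
jog_arm:
  increments:
    - {"x": 0, "y": 0, "z": 0, "ax": 0, "ay": 0, "az": 0}
    - {"x": 0, "y": 0, "z": 0, "ax": 0, "ay": 0, "az": 0}
    - {"x": 0, "y": 0, "z": 0, "ax": 0, "ay": 0, "az": 0}
    - {"x": 0, "y": 0, "z": 0, "ax": 0, "ay": 0, "az": 0}
    - {"x": 0, "y": 0, "z": 0, "ax": 0, "ay": 0, "az": 0}
    - {"x": 0, "y": 0, "z": 0, "ax": 0, "ay": 0, "az": 0}
  hand: 4.0
  grip_force: 30

```text
time_s: 2.58
tool_pos: [0.4009, -0.3072, 0.0092]
tcp_rot: [-0.0, 0.983, -0.184, 0.0]
force: [1.2, 5.3, 5.4]
opening: 0.534
grasp_force: 29.9
```

Call:
jog_arm:
  increments:
    - {"x": 0, "y": 0, "z": 5, "ax": 0, "ay": 0, "az": 0}
    - {"x": 0, "y": 1, "z": 10, "ax": 0, "ay": 0, "az": 0.04}
    - {"x": 1, "y": 5, "z": 13.5, "ax": 0, "ay": 0, "az": 0.1}
    - {"x": 3, "y": 10, "z": 15, "ax": 0, "ay": 0, "az": 0.16}
    - {"x": 4.5, "y": 15.5, "z": 15, "ax": 0, "ay": 0, "az": 0.22}
    - {"x": 6, "y": 21, "z": 15, "ax": 0, "ay": 0, "az": 0.29}
    - {"x": 7.5, "y": 26.5, "z": 15, "ax": 0, "ay": 0, "az": 0.29}
    - {"x": 9, "y": 32, "z": 15, "ax": 0, "ay": 0, "az": 0.29}

```text
time_s: 3.58
tool_pos: [0.49, 0.0141, 0.1582]
tcp_rot: [0.0, 0.999, -0.04, -0.0]
force: [0.1, -0.2, -2.6]
opening: 0.533
grasp_force: 29.9
```

Call:
jog_arm:
  increments:
    - {"x": 1.5, "y": 5, "z": 0, "ax": 0, "ay": -0.08, "az": 0}
    - {"x": 2, "y": 9, "z": 0, "ax": -0.011, "ay": -0.15, "az": 0}
    - {"x": 2, "y": 9.5, "z": 0, "ax": -0.011, "ay": -0.15, "az": 0}
    - {"x": 2, "y": 9.5, "z": 0, "ax": -0.011, "ay": -0.15, "az": 0}

```text
time_s: 4.08
tool_pos: [0.5096, 0.1073, 0.1582]
tcp_rot: [0.003, 0.996, -0.039, 0.074]
force: [-0.1, -0.5, -2.6]
opening: 0.537
grasp_force: 29.9
```

```bash
python3 - <<'E'
from h import *
import pickle
st=env.observe(); im=env.snapshot("wrist")[:,:,::-1].copy(); cv2.imwrite("pics/w2.png",im); pickle.dump(st,open("w2.pkl","wb"))
q=st["tcp_rot"]; M=R.from_quat([q[1],q[2],q[3],q[0]]).as_matrix()
print(st["time_s"],st["tool_pos"].round(4),st["force"].round(2),st["opening"],st["grasp_force"]); print(M.round(3))
E
```

```text
4.075 [0.5096 0.1073 0.1582] [-0.14 -0.48 -2.55] 0.5367222106072156 29.901207089424133
[[ 0.986 -0.079  0.148]
 [-0.078 -0.997 -0.011]
 [ 0.148 -0.    -0.989]]
```

View pics/w2.png

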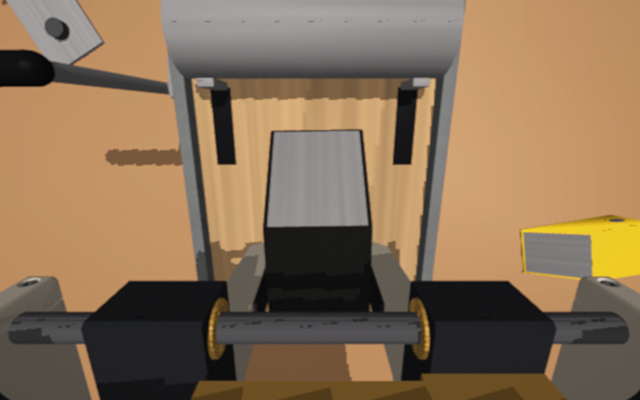

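The wrist view is square to the chute: held chock toe edge at row 130 (272–363), peg tops at about (205,82) and (420,82), slot lower ends at row 163, roller lower silhouette at row 78. From these I work out the remaining shift.

```bash
cat > c.py <<'E'
from h import *
yaw=-0.077; O=np.array([.600,.1033,0]); C=R.from_euler("z",yaw).as_matrix()
def toW(p): return O+C@np.array(p)
def toC(p): return C.T@(np.array(p)-O)
n=np.array([-np.sin(.15),0,np.cos(.15)]); s=np.array([np.cos(.15),0,np.sin(.15)])
E
python3 - <<'E'
from c import *
import pickle
st=pickle.load(open("w2.pkl","rb")); im=cv2.imread("pics/w2.png")
B=toW([0,0,.075]); N=C@n
for uv in [(227,160),(402.5,160)]: print("slot",toC(onplane("wrist",uv,B,N,st)).round(4))
for uv in [(205,82),(421,82)]: print("pegtop",toC(onplane("wrist",uv,B+.034*N,N,st)).round(4))
g=cv2.cvtColor(im,6).astype(int); print("col280",g[64:100,315].tolist())
# tangent: distance from assumed axis to ray, per row
for v in (76,78,80):
    o,d=ray("wrist",(315,v),st); o=toC(o); d=C.T@d; a=np.array([.05,0,.111])
    d2=np.array([d[0],d[2]])/np.hypot(d[0],d[2]); w=a[[0,2]]-o[[0,2]]
    print(v,"dist axis-ray",round(float(w[0]*d2[1]-w[1]*d2[0]),4))
q=st["tcp_rot"]; M=R.from_quat([q[1],q[2],q[3],q[0]]).as_matrix()
for uv in [(272,131),(363,130)]:
    p=onplane("wrist",uv,st["tool_pos"]+.0052*M[:,2],M[:,2],st); print("toe tool",(M.T@(p-st["tool_pos"])).round(4),"chute",toC(p).round(4))
print("tcp chute",toC(st["tool_pos"]).round(4))
E
```

```text
slot [-0.0368  0.0738  0.0694]
slot [-0.037  -0.0761  0.0694]
pegtop [0.0167 0.0741 0.1119]
pegtop [ 0.0166 -0.0752  0.1119]
col280 [95, 94, 90, 86, 85, 79, 76, 74, 69, 68, 63, 61, 57, 62, 76, 88, 91, 92, 92, 91, 91, 91, 93, 93, 91, 91, 92, 93, 93, 93, 92, 94, 91, 94, 113, 145]
76 dist axis-ray -0.0283
78 dist axis-ray -0.0296
80 dist axis-ray -0.0309
toe tool [ 0.0695 -0.0241  0.0052] chute [-0.0209  0.021   0.1634]
toe tool [0.0701 0.0253 0.0052] chute [-0.0204 -0.0284  0.1635]
tcp chute [-0.0904 -0.003   0.1582]
```

Pegs, slots and silhouette agree with the model to about 1.5 mm. I lower the chock towards the board; the toe is still about 45 mm short of contact.

Call:
jog_arm:
  increments:
    - {"x": 0.8, "y": 0.1, "z": -2, "ax": 0, "ay": 0, "az": 0}
    - {"x": 1.7, "y": 0.1, "z": -4, "ax": 0, "ay": 0, "az": 0}
    - {"x": 2.5, "y": 0.1, "z": -6, "ax": 0, "ay": 0, "az": 0}
    - {"x": 3.2, "y": 0.1, "z": -7.6, "ax": 0, "ay": 0, "az": 0}
    - {"x": 3.2, "y": 0.1, "z": -7.6, "ax": 0, "ay": 0, "az": 0}
    - {"x": 3.2, "y": 0.1, "z": -7.6, "ax": 0, "ay": 0, "az": 0}

```text
time_s: 4.88
tool_pos: [0.5425, 0.1074, 0.0831]
tcp_rot: [0.003, 0.996, -0.041, 0.075]
force: [-0.3, 0.0, -2.8]
opening: 0.536
grasp_force: 29.9
```

Call:
jog_arm:
  increments:
    - {"x": 0.03, "y": 0, "z": -0.2, "ax": 0, "ay": 0, "az": 0}
    - {"x": 0.06, "y": 0, "z": -0.4, "ax": 0, "ay": 0, "az": 0}
    - {"x": 0.06, "y": 0, "z": -0.4, "ax": 0, "ay": 0, "az": 0}
    - {"x": 0.06, "y": 0, "z": -0.4, "ax": 0, "ay": 0, "az": 0}

```text
time_s: 5.38
tool_pos: [0.5428, 0.1084, 0.0788]
tcp_rot: [0.002, 0.996, -0.04, 0.075]
force: [-0.6, 0.9, -3.4]
opening: 0.535
grasp_force: 29.9
```

Call:
jog_arm:
  increments:
    - {"x": 0.03, "y": 0, "z": -0.1, "ax": 0, "ay": 0, "az": 0}
    - {"x": 0.03, "y": 0, "z": -0.2, "ax": 0, "ay": 0, "az": 0}
    - {"x": 0.03, "y": 0, "z": -0.2, "ax": 0, "ay": 0, "az": 0}
    - {"x": 0.03, "y": 0, "z": -0.2, "ax": 0, "ay": 0, "az": 0}

```text
time_s: 5.88
tool_pos: [0.543, 0.1083, 0.0766]
tcp_rot: [0.002, 0.996, -0.04, 0.075]
force: [-0.8, -0.1, -3.7]
opening: 0.534
grasp_force: 29.9
```

Call:
jog_arm:
  increments:
    - {"x": 0, "y": 0, "z": -0.1, "ax": 0, "ay": 0, "az": 0}
    - {"x": 0, "y": 0, "z": -0.1, "ax": 0, "ay": 0, "az": 0}
    - {"x": 0, "y": 0, "z": -0.1, "ax": 0, "ay": 0, "az": 0}
    - {"x": 0, "y": 0, "z": -0.1, "ax": 0, "ay": 0, "az": 0}

```text
time_s: 6.38
tool_pos: [0.5432, 0.1083, 0.0758]
tcp_rot: [0.002, 0.996, -0.04, 0.075]
force: [-0.5, 0.4, -0.7]
opening: 0.536
grasp_force: 29.9
```

Call:
jog_arm:
  increments:
    - {"x": 0.4, "y": -0.03, "z": 0.05, "ax": 0, "ay": 0, "az": 0}
    - {"x": 0.8, "y": -0.06, "z": 0.1, "ax": 0, "ay": 0, "az": 0}
    - {"x": 1.2, "y": -0.09, "z": 0.16, "ax": 0, "ay": 0, "az": 0}
    - {"x": 1.6, "y": -0.13, "z": 0.22, "ax": 0, "ay": 0, "az": 0}
    - {"x": 1.6, "y": -0.13, "z": 0.22, "ax": 0, "ay": 0, "az": 0}
    - {"x": 1.6, "y": -0.13, "z": 0.22, "ax": 0, "ay": 0, "az": 0}

```text
time_s: 7.12
tool_pos: [0.5594, 0.1071, 0.0782]
tcp_rot: [0.002, 0.996, -0.04, 0.075]
force: [-1.4, 0.2, 2.6]
opening: 0.533
grasp_force: 29.9
```

```bash
cat > look.py <<'E'
from c import *
import pickle,sys
nm=sys.argv[1]
st=env.observe(); im=env.snapshot("wrist")[:,:,::-1].copy(); cv2.imwrite(f"pics/{nm}.png",im); pickle.dump(st,open(nm+".pkl","wb"))
p=toC(st["tool_pos"])-[0,0,.075]
print(st["time_s"],"tcp chute s,y,h mm",(1e3*np.array([p@s,p[1],p@n])).round(1),"F",(C.T@st["force"]).round(2),st["opening"])
E
python3 look.py w3
```

```text
7.125 tcp chute s,y,h mm [-39.8   0.7   9.3] F [-1.43  0.12  2.63] 0.5329823908462834
```

View pics/w3.png

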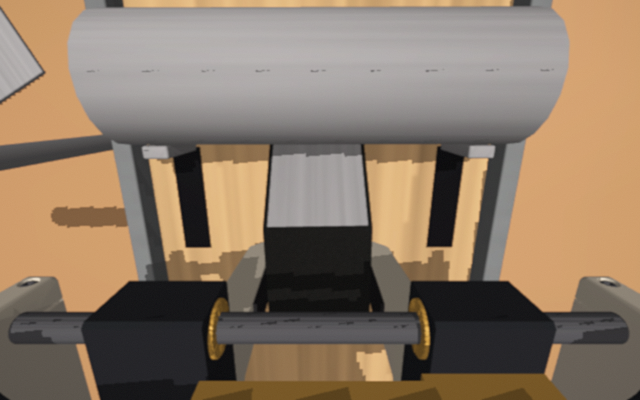

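The chock is flat on the board, centred between the pegs (155,152) and (482,152). The roller edge is at row 143 and its seam at row 70. The gap to contact is about 8 mm, so I advance in small steps and watch force and roller.

Call:
jog_arm:
  increments:
    - {"x": 0.25, "y": -0.02, "z": 0.03, "ax": 0, "ay": 0, "az": 0}
    - {"x": 0.5, "y": -0.04, "z": 0.07, "ax": 0, "ay": 0, "az": 0}
    - {"x": 0.5, "y": -0.04, "z": 0.07, "ax": 0, "ay": 0, "az": 0}
    - {"x": 0.5, "y": -0.04, "z": 0.07, "ax": 0, "ay": 0, "az": 0}

```text
time_s: 7.68
tool_pos: [0.5635, 0.1068, 0.0789]
tcp_rot: [0.002, 0.996, -0.04, 0.075]
force: [-8.3, 0.7, 8.8]
opening: 0.536
grasp_force: 29.9
```

```bash
cat > roll.py <<'E'
from c import *
import pickle,sys
from scipy.optimize import brentq
# roller shift along slope (mm) from lower silhouette and seam, wrist view
def meas(nm):
    st=pickle.load(open(nm+".pkl","rb")); g=cv2.cvtColor(cv2.imread(f"pics/{nm}.png"),6).astype(float)
    out=[]
    cols=list(range(225,262,3))+list(range(376,412,3))
    def ax(t): return toC(toW([.05,0,.111]))+s*t
    for u in cols:
        col=g[100:200,u]; k=np.argmin(col[:80]-0) ; 
        d=np.diff(cv2.GaussianBlur(col[:,None],(1,5),1)[:,0]); v=100+int(np.argmax(d))+.5
        o,dd=ray("wrist",(u,v),st); o=toC(o); dd=C.T@dd
        d2=dd[[0,2]]/np.hypot(*dd[[0,2]])
        f=lambda t:(lambda w:-(w[0]*d2[1]-w[1]*d2[0])-.028)((ax(t)-o)[[0,2]])
        try: out.append((1e3*brentq(f,-.03,.03),v))
        except ValueError: pass
    out=np.array(out); b=[]
    for u in range(200,440,1):
        col=g[10:130,u]; r=col-cv2.medianBlur(col.astype(np.uint8)[:,None],11)[:,0]
        if r.min()<-25: b.append((u,10+int(np.argmin(r))))
    print(nm,"edge row",np.median(out[:,1]),"shift mm",np.median(out[:,0]).round(2),"sd",out[:,0].std().round(2),"seam row",np.median([x[1] for x in b]) if b else None)
for nm in sys.argv[1:]: meas(nm)
E
python3 look.py w4; python3 roll.py w3 w4
```

```text
7.675 tcp chute s,y,h mm [-35.7   0.6   9.3] F [-8.31  0.02  8.76] 0.5363138264701357
w3 edge row 161.5 shift mm -9.52 sd 0.5 seam row 70.0
w4 edge row 168.5 shift mm -8.61 sd 0.49 seam row 83.0
```

```bash
cat > roll.py <<'E'
from c import *
import pickle,sys
from scipy.optimize import brentq
A0=np.array([.05,0,.111]); cols=list(range(225,258,3))+list(range(380,412,3))
def load(nm):
    st=pickle.load(open(nm+".pkl","rb")); im=cv2.imread(f"pics/{nm}.png").astype(float); return st,im
def edge(nm):
    st,im=load(nm); sat=im.max(2)-im.min(2); out=[]
    for u in cols:
        v=80+np.argmax(cv2.blur(sat[80:200,u][:,None],(1,3))[:,0]>25)-.5
        o,d=ray("wrist",(u,v),st); o=toC(o); d=C.T@d; d2=d[[0,2]]/np.hypot(*d[[0,2]])
        f=lambda t:(lambda w:-(w[0]*d2[1]-w[1]*d2[0])-.028)((A0+s*t-o)[[0,2]])
        out.append((v,1e3*brentq(f,-.03,.03)))
    return np.median(out,0)
def seamrow(nm):
    st,im=load(nm); g=im.mean(2); b=[]
    for u in range(200,440):
        col=g[5:135,u]; r=col-cv2.medianBlur(col.astype(np.uint8)[:,None],11)[:,0]
        if r.min()<-25: b.append(5+int(np.argmin(r)))
    return st,np.mean(b)
def pt(t,a): return toW(A0+s*t+.028*(np.cos(a)*n+np.sin(a)*s))
st0,v0=seamrow("w3"); a0=brentq(lambda a:proj("wrist",pt(0,a),st0)[1]-v0,-.6,1.2)
def seam(nm):
    st,v=seamrow(nm); return v,1e3*brentq(lambda t:proj("wrist",pt(t,a0+t/.028),st)[1]-v,-.01,.012)
for nm in sys.argv[1:]: print(nm,"edge row,shift",edge(nm).round(2),"seam row,shift",np.round(seam(nm),2))
E
python3 roll.py w3 w4
```

```text
w3 edge row,shift [143.5   -1.28] seam row,shift [70.48  0.  ]
w4 edge row,shift [152.5   -1.11] seam row,shift [8.3e+01 3.0e-02]
```

The roller has not moved (seam shift 0.03 mm). The force is rubber drag from pressing down, so I ease off the pressing and go on in millimetres.

Call:
jog_arm:
  increments:
    - {"x": 0, "y": 0, "z": 0.1, "ax": 0, "ay": 0, "az": 0}
    - {"x": 0.1, "y": -0.01, "z": 0.115, "ax": 0, "ay": 0, "az": 0}
    - {"x": 0.1, "y": -0.01, "z": 0.115, "ax": 0, "ay": 0, "az": 0}
    - {"x": 0.1, "y": -0.01, "z": 0.115, "ax": 0, "ay": 0, "az": 0}

```text
time_s: 8.22
tool_pos: [0.565, 0.1064, 0.0794]
tcp_rot: [0.003, 0.996, -0.04, 0.075]
force: [0.3, 0.4, -3.3]
opening: 0.537
grasp_force: 29.9
```

```bash
python3 look.py w5; python3 roll.py w5
```

```text
8.225 tcp chute s,y,h mm [-34.1   0.4   9.6] F [ 0.26  0.41 -3.34] 0.5371777553418549
w5 edge row,shift [155.5   -1.12] seam row,shift [ 8.781e+01 -3.000e-02]
```

Call:
jog_arm:
  increments:
    - {"x": 0.1, "y": -0.01, "z": 0.01, "ax": 0, "ay": 0, "az": 0}
    - {"x": 0.2, "y": -0.015, "z": 0.02, "ax": 0, "ay": 0, "az": 0}
    - {"x": 0.2, "y": -0.015, "z": 0.02, "ax": 0, "ay": 0, "az": 0}
    - {"x": 0.2, "y": -0.015, "z": 0.02, "ax": 0, "ay": 0, "az": 0}

```text
time_s: 8.78
tool_pos: [0.5665, 0.1063, 0.0795]
tcp_rot: [0.003, 0.996, -0.04, 0.074]
force: [-3.7, 0.1, -2.7]
opening: 0.535
grasp_force: 29.9
```

```bash
python3 look.py w6; python3 roll.py w6
```

```text
8.775 tcp chute s,y,h mm [-32.5   0.4   9.5] F [-3.67 -0.18 -2.71] 0.5351257236367458
w6 edge row,shift [158.5   -0.99] seam row,shift [9.206e+01 5.000e-02]
```

Contact is where predicted (toe s = 37.3 mm) with about 4 N of push. Now the last 2 mm or so.

Call:
jog_arm:
  increments:
    - {"x": 0.1, "y": -0.01, "z": 0.01, "ax": 0, "ay": 0, "az": 0}
    - {"x": 0.2, "y": -0.015, "z": 0.02, "ax": 0, "ay": 0, "az": 0}
    - {"x": 0.2, "y": -0.015, "z": 0.02, "ax": 0, "ay": 0, "az": 0}
    - {"x": 0.2, "y": -0.015, "z": 0.02, "ax": 0, "ay": 0, "az": 0}

```text
time_s: 9.32
tool_pos: [0.5686, 0.1062, 0.0798]
tcp_rot: [0.002, 0.996, -0.04, 0.075]
force: [-5.2, 0.3, -3.2]
opening: 0.534
grasp_force: 29.9
```

```bash
python3 look.py w7; python3 roll.py w7
```

```text
9.325 tcp chute s,y,h mm [-30.4   0.5   9.4] F [-5.22 -0.08 -3.23] 0.5336104576563436
w7 edge row,shift [159.5    0.75] seam row,shift [85.93  2.15]
```

The roller has come up 1.8–2.1 mm, so it is clear of the pegs and within 4 mm. I set the chock firmly down and let go.

Call:
jog_arm:
  increments:
    - {"x": 0, "y": 0, "z": -0.06, "ax": 0, "ay": 0, "az": 0}
    - {"x": 0, "y": 0, "z": -0.06, "ax": 0, "ay": 0, "az": 0}
    - {"x": 0, "y": 0, "z": -0.06, "ax": 0, "ay": 0, "az": 0}

```text
time_s: 9.75
tool_pos: [0.5686, 0.1063, 0.0797]
tcp_rot: [0.002, 0.996, -0.04, 0.075]
force: [-9.0, 0.1, 2.1]
opening: 0.535
grasp_force: 29.9
```

Call:
jog_arm:
  increments:
    - {"x": 0, "y": 0, "z": 0, "ax": 0, "ay": 0, "az": 0}
    - {"x": 0, "y": 0, "z": 0, "ax": 0, "ay": 0, "az": 0}
    - {"x": 0, "y": 0, "z": 0, "ax": 0, "ay": 0, "az": 0}
    - {"x": 0, "y": 0, "z": 0, "ax": 0, "ay": 0, "az": 0}
    - {"x": 0, "y": 0, "z": 0, "ax": 0, "ay": 0, "az": 0}
  hand: 7.5

```text
time_s: 10.38
tool_pos: [0.5692, 0.1062, 0.0795]
tcp_rot: [0.002, 0.996, -0.04, 0.075]
force: [-0.6, 0.5, -0.0]
opening: 0.806
grasp_force: 0.0
```

```bash
python3 look.py w8; python3 roll.py w8
```

```text
10.375 tcp chute s,y,h mm [-29.9   0.5   9.1] F [-0.67  0.42 -0.03] 0.8064539269193092
w8 edge row,shift [160.5    0.81] seam row,shift [86.93  2.2 ]
```

Released: the roller holds at about +1.9 mm. I retract along the board normal, level the tool and look again.

Call:
jog_arm:
  increments:
    - {"x": -0.45, "y": 0, "z": 3, "ax": 0, "ay": 0, "az": 0}
    - {"x": -1.2, "y": 0.05, "z": 8, "ax": 0, "ay": 0, "az": 0}
    - {"x": -2, "y": 0.1, "z": 13, "ax": 0, "ay": 0, "az": 0}
    - {"x": -2.5, "y": 0.1, "z": 18, "ax": 0, "ay": 0, "az": 0}
    - {"x": -2.5, "y": 3, "z": 22, "ax": 0.011, "ay": 0.15, "az": 0}
    - {"x": -2.5, "y": 5, "z": 22, "ax": 0.011, "ay": 0.15, "az": 0}
    - {"x": -2.5, "y": 5, "z": 22, "ax": 0.011, "ay": 0.15, "az": 0}

```text
time_s: 11.3
tool_pos: [0.5441, 0.1573, 0.298]
tcp_rot: [0.0, 0.999, -0.039, -0.0]
force: [0.5, -1.1, -0.4]
opening: 0.809
grasp_force: 0.0
```

```bash
python3 look.py w9; python3 - <<'E'
from c import *
t=env.snapshot("top")[:,:,::-1].copy(); cv2.imwrite("pics/top1.png",t)
sc=env.snapshot("scene")[:,:,::-1].copy(); cv2.imwrite("pics/scene1.png",sc)
c0=cv2.imread("pics/top0.png").astype(int)
m=(c0.max(2)<60).astype(np.uint8); m[:, :185]=0; m[:,234:]=0; m[:150]=0; m[180:]=0
c=max(cv2.findContours(m,0,1)[0],key=cv2.contourArea)[:,0]; print("bar px",c.min(0),c.max(0),c.mean(0))
for u in (c[:,0].min(),c[:,0].max()):
    v=c[abs(c[:,0]-u)<4][:,1].mean(); p=onz("top",(u,v),.1835); print(p.round(4),"chute",toC(p).round(4))
print("model bar",toW([.0064,.172,.1835]).round(4), "px", proj("top",toW([.0064,.172,.1835])).round(1), proj("scene",toW([.0064,.172,.1835])).round(1))
a=cv2.resize(sc[140:270,320:480],(480,390),interpolation=3); w=cv2.imread("pics/w9.png")
o=np.zeros((600,800,3),np.uint8); o[:390,:480]=a; o[400:600,480:800]=w[::2,::2]; b=cv2.resize(t[110:260,190:330],(320,343),interpolation=3); o[:343,480:]=b; cv2.imwrite("pics/mix.png",o)
E
```

```text
11.3 tcp chute s,y,h mm [-25.9  49.5 229.4] F [ 0.59 -1.01 -0.45] 0.8091320214708922
bar px [194 163] [225 167] [209.015625 165.0625  ]
[0.6242 0.311  0.1835] chute [0.0081 0.2089 0.1835]
[0.6172 0.2272 0.1835] chute [0.0077 0.1249 0.1835]
model bar [0.6196 0.2743 0.1835] px [207.5 165.5] [435.5 168.5]
```

View pics/mix.png

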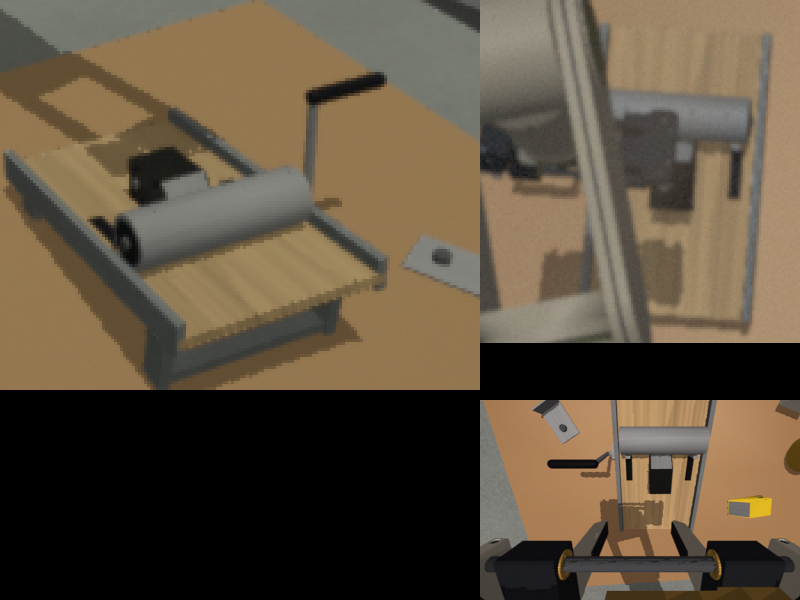

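The pictures show the roller resting on the chock and off the pegs. The lever bar is upright at wrist-inset (575,463) and matches the model to 2 mm. I go above the bar with the tool turned 90°.

Call:
jog_arm:
  increments:
    - {"x": 1, "y": 1.5, "z": 0.5, "ax": 0, "ay": 0, "az": 0.17}
    - {"x": 2, "y": 3, "z": 0.5, "ax": 0, "ay": 0, "az": 0.35}
    - {"x": 3, "y": 4.5, "z": 0.5, "ax": 0, "ay": 0, "az": 0.52}
    - {"x": 4, "y": 6, "z": 0.5, "ax": 0, "ay": 0, "az": 0.7}
    - {"x": 5, "y": 7.5, "z": 0.5, "ax": 0, "ay": 0, "az": 0.88}
    - {"x": 6, "y": 9, "z": 0.5, "ax": 0, "ay": 0, "az": 1.05}
    - {"x": 7, "y": 10.5, "z": 0.5, "ax": 0, "ay": 0, "az": 1.22}
    - {"x": 7.6, "y": 11.6, "z": 0.5, "ax": 0, "ay": 0, "az": 1.4}
  hand: 5.0

```text
time_s: 12.45
tool_pos: [0.6199, 0.2717, 0.3036]
tcp_rot: [0.0, 0.788, 0.615, -0.0]
force: [0.4, 1.1, 0.9]
opening: 0.536
grasp_force: 0.0
```

Call:
jog_arm:
  increments:
    - {"x": 0, "y": 0, "z": 0, "ax": 0, "ay": 0, "az": 0.17}
    - {"x": 0, "y": 0, "z": -2, "ax": 0, "ay": 0, "az": 0.17}
    - {"x": 0, "y": 0, "z": -6, "ax": 0, "ay": 0, "az": 0.17}
    - {"x": 0, "y": 0, "z": -6, "ax": 0, "ay": 0, "az": 0.17}
    - {"x": 0, "y": 0, "z": -6, "ax": 0, "ay": 0, "az": 0.17}

```text
time_s: 13.08
tool_pos: [0.6199, 0.2718, 0.2449]
tcp_rot: [0.0, 0.736, 0.677, -0.0]
force: [-0.8, -0.1, 0.3]
opening: 0.536
grasp_force: 0.0
```

```bash
python3 look.py w10; python3 - <<'E'
from c import *
import pickle
st=pickle.load(open("w10.pkl","rb")); print(st["tool_pos"].round(4),st["tcp_rot"].round(3),[proj("wrist",toW([.0075,y,.1835]),st).round(0).tolist() for y in (.13,.172,.217)])
E
```

```text
13.075 tcp chute s,y,h mm [ 32.2 169.5 166.9] F [-0.8  -0.17  0.28] 0.5357228074458483
[0.6199 0.2718 0.2449] [ 0.     0.736  0.677 -0.   ] [[321.0, 263.0], [321.0, 215.0], [321.0, 158.0]]
```

View pics/w10.png

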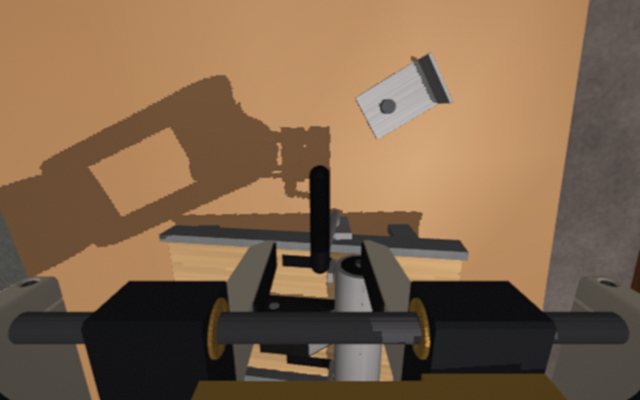

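The bar at col 319 (rows 168–270) is centred between the fingers. I go down and grip it lightly.

Call:
jog_arm:
  increments:
    - {"x": 0, "y": 0, "z": -3, "ax": 0, "ay": 0, "az": 0}
    - {"x": 0, "y": 0, "z": -6, "ax": 0, "ay": 0, "az": 0}
    - {"x": 0, "y": 0.1, "z": -8, "ax": 0, "ay": 0, "az": 0}
    - {"x": 0, "y": 0.1, "z": -8, "ax": 0, "ay": 0, "az": 0}
    - {"x": 0, "y": 0.1, "z": -8, "ax": 0, "ay": 0, "az": 0}

```text
time_s: 13.75
tool_pos: [0.621, 0.2735, 0.1664]
tcp_rot: [0.0, 0.735, 0.678, 0.001]
force: [-1.1, -0.3, 0.1]
opening: 0.536
grasp_force: 0.0
```

Call:
jog_arm:
  increments:
    - {"x": 0, "y": 0, "z": 0, "ax": 0, "ay": 0, "az": 0}
    - {"x": 0, "y": 0, "z": 0, "ax": 0, "ay": 0, "az": 0}
    - {"x": 0, "y": 0, "z": 0, "ax": 0, "ay": 0, "az": 0}
    - {"x": 0, "y": 0, "z": 0, "ax": 0, "ay": 0, "az": 0}
    - {"x": 0, "y": 0, "z": 0, "ax": 0, "ay": 0, "az": 0}
  hand: 1.0
  grip_force: 12

```text
time_s: 14.38
tool_pos: [0.6202, 0.2732, 0.1646]
tcp_rot: [0.0, 0.735, 0.678, 0.0]
force: [0.1, 1.7, 1.5]
opening: 0.166
grasp_force: 12.0
```

```bash
python3 - <<'E'
from c import *
st=env.observe(); print(st["tool_pos"].round(4))
# cumulative world shifts (cm) of the bar along its arc, from 0
b=lambda a: np.array([-.130*np.sin(.15+a),0,.130*np.cos(.15+a)])
for a in np.arange(.1,1.36,.1).tolist()+[1.3,1.34]: print(round(a,2),(100*C@(b(a)-b(0))).round(2))
E
```

```text
[0.6202 0.2732 0.1646]
0.1 [-1.27  0.1  -0.26]
0.2 [-2.51  0.19 -0.64]
0.3 [-3.7   0.29 -1.15]
0.4 [-4.84  0.37 -1.77]
0.5 [-5.91  0.46 -2.5 ]
0.6 [-6.9   0.53 -3.34]
0.7 [-7.8   0.6  -4.27]
0.8 [-8.61  0.66 -5.29]
0.9 [-9.31  0.72 -6.39]
1.0 [-9.89  0.76 -7.54]
1.1 [-10.36   0.8   -8.75]
1.2 [-10.71   0.83 -10.01]
1.3 [-10.93   0.84 -11.29]
1.3 [-10.93   0.84 -11.29]
1.34 [-10.98   0.85 -11.8 ]
```

Gripped: opening 15.4 mm for the 16 mm bar. I swing it along the arc in two calls.

Call:
jog_arm:
  increments:
    - {"x": -0.6, "y": 0.05, "z": -0.1, "ax": 0, "ay": 0, "az": 0}
    - {"x": -1.3, "y": 0.1, "z": -0.25, "ax": 0, "ay": 0, "az": 0}
    - {"x": -2.5, "y": 0.2, "z": -0.65, "ax": 0, "ay": 0, "az": 0}
    - {"x": -3.7, "y": 0.3, "z": -1.15, "ax": 0, "ay": 0, "az": 0}
    - {"x": -4.85, "y": 0.35, "z": -1.75, "ax": 0, "ay": 0, "az": 0}
    - {"x": -5.9, "y": 0.45, "z": -2.5, "ax": 0, "ay": 0, "az": 0}
    - {"x": -6.9, "y": 0.55, "z": -3.35, "ax": 0, "ay": 0, "az": 0}
    - {"x": -6.9, "y": 0.55, "z": -3.35, "ax": 0, "ay": 0, "az": 0}

```text
time_s: 15.38
tool_pos: [0.549, 0.2789, 0.1294]
tcp_rot: [-0.001, 0.735, 0.678, -0.001]
force: [-2.3, 2.9, -1.3]
opening: 0.165
grasp_force: 12.0
```

Call:
jog_arm:
  increments:
    - {"x": -0.9, "y": 0.05, "z": -0.95, "ax": 0, "ay": 0, "az": 0}
    - {"x": -1.7, "y": 0.1, "z": -1.95, "ax": 0, "ay": 0, "az": 0}
    - {"x": -2.4, "y": 0.2, "z": -3.05, "ax": 0, "ay": 0, "az": 0}
    - {"x": -3.0, "y": 0.2, "z": -4.2, "ax": 0, "ay": 0, "az": 0}
    - {"x": -3.45, "y": 0.25, "z": -5.4, "ax": 0, "ay": 0, "az": 0}
    - {"x": -3.8, "y": 0.3, "z": -6.65, "ax": 0, "ay": 0, "az": 0}
    - {"x": -4.0, "y": 0.3, "z": -7.95, "ax": 0, "ay": 0, "az": 0}
    - {"x": -4.0, "y": 0.3, "z": -7.95, "ax": 0, "ay": 0, "az": 0}

```text
time_s: 16.38
tool_pos: [0.5116, 0.2817, 0.0506]
tcp_rot: [0.0, 0.735, 0.678, 0.0]
force: [7.3, 3.2, -5.9]
opening: 0.167
grasp_force: 12.0
```

Call:
jog_arm:
  increments:
    - {"x": 0.1, "y": 0, "z": -0.3, "ax": 0, "ay": 0, "az": 0}
    - {"x": 0.2, "y": 0, "z": -0.6, "ax": 0, "ay": 0, "az": 0}
    - {"x": 0.2, "y": 0, "z": -0.6, "ax": 0, "ay": 0, "az": 0}

```text
time_s: 16.75
tool_pos: [0.5118, 0.2821, 0.0459]
tcp_rot: [-0.001, 0.735, 0.678, -0.001]
force: [-7.3, 0.2, 13.6]
opening: 0.165
grasp_force: 12.0
```

```bash
python3 look.py w11; python3 - <<'E'
from c import *
sc=env.snapshot("scene")[:,:,::-1].copy(); cv2.imwrite("pics/scene2.png",sc)
print([proj("scene",toW([.026-.130*np.sin(.15+a),y,.055+.13*np.cos(.15+a)])).round(1).tolist() for a in (1.1,1.2,1.3) for y in (.2,)])
a=cv2.resize(sc[120:270,320:480],(480,450),interpolation=3); w=cv2.imread("pics/w11.png"); o=np.zeros((450,800,3),np.uint8); o[:,:480]=a; o[:200,480:]=w[::2,::2]; cv2.imwrite("pics/mix2.png",o)
E
```

```text
16.75 tcp chute s,y,h mm [-104.9  171.4  -13.6] F [-7.27 -0.35 13.56] 0.1649975852197255
[[417.9, 173.9], [416.8, 176.6], [415.8, 179.5]]
```

View pics/mix2.png

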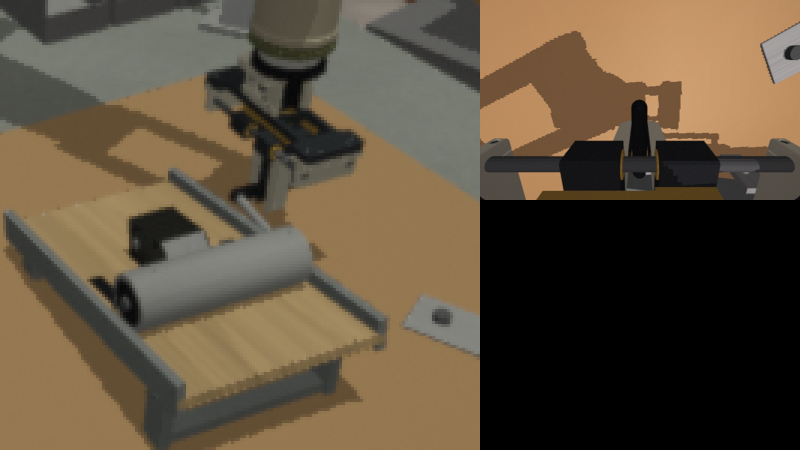

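The scene shows the lever down in the hand, and the roller still on its chock. 13.6 N upward against 2–3 N of lever friction means the end stop is reached. I open and rise.

Call:
jog_arm:
  increments:
    - {"x": 0, "y": 0, "z": 0.1, "ax": 0, "ay": 0, "az": 0}
    - {"x": 0, "y": 0, "z": 0.1, "ax": 0, "ay": 0, "az": 0}
    - {"x": 0, "y": 0, "z": 0.1, "ax": 0, "ay": 0, "az": 0}
    - {"x": 0, "y": 0, "z": 0.1, "ax": 0, "ay": 0, "az": 0}
    - {"x": 0, "y": 0, "z": 0.1, "ax": 0, "ay": 0, "az": 0}
  hand: 5.0

```text
time_s: 17.48
tool_pos: [0.513, 0.2816, 0.0463]
tcp_rot: [-0.0, 0.735, 0.678, -0.0]
force: [0.8, 1.0, 0.2]
opening: 0.54
grasp_force: 0.0
```

Call:
jog_arm:
  increments:
    - {"x": 0, "y": 0, "z": 2, "ax": 0, "ay": 0, "az": 0}
    - {"x": 0, "y": 0, "z": 6, "ax": 0, "ay": 0, "az": 0}
    - {"x": 0, "y": 0, "z": 11, "ax": 0, "ay": 0, "az": 0}
    - {"x": 0, "y": 0, "z": 16, "ax": 0, "ay": 0, "az": 0}
    - {"x": 0, "y": 0, "z": 16, "ax": 0, "ay": 0, "az": 0}
    - {"x": 0, "y": 0, "z": 16, "ax": 0, "ay": 0, "az": 0}

```text
time_s: 18.23
tool_pos: [0.5132, 0.2817, 0.2073]
tcp_rot: [0.0, 0.735, 0.678, 0.001]
force: [-0.6, -0.2, -1.9]
opening: 0.54
grasp_force: 0.0
```

```bash
python3 look.py w12; python3 - <<'E'
from c import *
import pickle
st=pickle.load(open("w12.pkl","rb")); w=cv2.imread("pics/w12.png"); sc=env.snapshot("scene")[:,:,::-1].copy(); cv2.imwrite("pics/scene3.png",sc)
bar=lambda a,y:toW([.026-.130*np.sin(.15+a),y,.055+.13*np.cos(.15+a)])
for a in (1.1,1.2,1.3): print(a,"wrist",[proj("wrist",bar(a,y),st).round(0).tolist() for y in (.14,.172,.21)],"scene",[proj("scene",bar(a,y)).round(1).tolist() for y in (.14,.172,.21)])
m=(w.max(2)<45).astype(np.uint8); m[240:]=0
for c in cv2.findContours(m,0,2)[0]:
    if cv2.contourArea(c)>150: print("wrist dark",cv2.boundingRect(c),np.round(cv2.minAreaRect(c),1) if 0 else cv2.minAreaRect(c))
m=(sc.max(2)<40).astype(np.uint8); m[:, :380]=0; m[:,450:]=0; m[:150]=0; m[215:]=0
for c in cv2.findContours(m,0,2)[0]:
    if cv2.contourArea(c)>15: print("scene dark",cv2.boundingRect(c),cv2.minAreaRect(c))
s1=cv2.imread("pics/scene1.png").astype(int); d=np.abs(s1-sc).max(2)[195:235,352:395]
print("roller/caps change",(d>25).sum(), "bystanders", (np.abs(s1-sc).max(2)[210:250,450:500]>25).sum(),(np.abs(s1-sc).max(2)[190:340,140:300]>25).sum())
E
```

```text
18.225 tcp chute s,y,h mm [-79.4 171.2 145.8] F [-0.55 -0.24 -1.89] 0.5395740258814095
1.1 wrist [[323.0, 231.0], [323.0, 200.0], [323.0, 159.0]] scene [[402.2, 178.1], [410.7, 175.9], [420.5, 173.2]]
1.2 wrist [[319.0, 227.0], [319.0, 196.0], [319.0, 157.0]] scene [[401.2, 180.8], [409.5, 178.5], [419.3, 175.9]]
1.3 wrist [[317.0, 222.0], [317.0, 193.0], [317.0, 155.0]] scene [[400.3, 183.7], [408.6, 181.4], [418.4, 178.8]]
wrist dark (310, 155, 14, 84) ((316.5, 196.5), (83.0, 13.0), 90.0)
scene dark (397, 178, 23, 9) ((407.8302001953125, 181.90567016601562), (3.846095323562622, 23.07657241821289), 74.05460357666016)
roller/caps change 29 bystanders 0 0
```

The lever is at the 1.3 rad end (bar seen at (408,182), predicted (408.6,181.4)). A last numeric check of the roller, then I hand in.

```bash
python3 - <<'E'
from h import *
for f in ("scene0","scene1","scene3"):
    g=cv2.imread(f"pics/{f}.png"); r=g[185:240,350:430].astype(int); sat=r.max(2)-r.min(2)
    m=((sat<20)&(r.max(2)>85)).astype(np.uint8); c=max(cv2.findContours(m,0,1)[0],key=cv2.contourArea)
    M=cv2.moments(m); k=((g[205:235,352:375].max(2))<45).astype(np.uint8); K=cv2.moments(k,True)
    print(f,cv2.minAreaRect(c),"cap",K["m10"]/K["m00"],K["m01"]/K["m00"],K["m00"])
a,b=[cv2.imread(f"pics/{f}.png").astype(int) for f in("scene1","scene3")]
d=np.abs(a-b).max(2)[195:235,352:395]; ys,xs=np.where(d>25); print(list(zip((xs+352).tolist(),(ys+195).tolist())))
E
```

```text
scene0 ((43.394920349121094, 17.19053077697754), (35.3746223449707, 66.84136962890625), 80.21759033203125) cap 7.780952380952381 13.961904761904762 105.0
scene1 ((42.980525970458984, 18.211902618408203), (34.213111877441406, 67.68852233886719), 79.61113739013672) cap 9.546875 11.859375 128.0
scene3 ((42.843055725097656, 17.46210479736328), (35.73770523071289, 67.68852233886719), 79.61113739013672) cap 9.452380952380953 11.714285714285714 126.0
[(354, 195), (355, 195), (356, 195), (357, 195), (358, 195), (359, 195), (360, 195), (361, 195), (362, 195), (355, 196), (356, 196), (357, 196), (358, 196), (359, 196), (360, 196), (361, 196), (362, 196), (356, 197), (357, 197), (358, 197), (359, 197), (360, 197), (361, 197), (362, 197), (357, 198), (358, 198), (359, 198), (360, 198), (361, 198)]
```

The roller is unchanged since release; the only differences are shadow at the picture's row 195–198. Handing in.

```bash
python3 -c "
from cell import env
print(env.finish_job())"
```

```text
the job is handed in; nothing more can be done
None
```

I handed the job in at about 18 s: the chock alone holds the roller about 2 mm up the slope, clear of the pegs; the lever is fully down at its end stop, and the other things on the bench were not touched.

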